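Stamp the last empty box of a loyalty card

TASK

Two bill boards lie on the table, each with a coffee loyalty card under its clip; on one card a single box is still empty. Lift the sprung hand stamp out of its dock, stand it upright and square over that empty box so that the print falls inside the box's lines, and press its cap down gently, until the rubber die rests lightly on the card and no harder. Finish while still gripping the stamp and holding it pressed there; print nowhere else, keep the stamp off the full card and leave the water glass, salt shaker and pen where they are.

Things in the scene. Friction and masses are not known exactly. Their poses are not given: they have to be found in the camera images.
- stamp: Hand stamp, 36 x 36 x 79 mm, upright, teal ribbed cap with a cream label showing a square print on top. This is its black foot frame (36 x 36 mm, 5 mm high, open below), loose; origin at the centre of the foot's underside, z up, x and y along the sides of the foot. Whole stamp about 0.14 kg (varies 0.8 to 1.2 times). It stands in the dock at the start. The print looks the same from all four sides, so any of the four ways of standing it square is right.
- stamp_grip (a point): Point on the stamp's axis inside the teal cap, 58 mm above the foot's underside (when not pressed) and 21 mm below the top; moves with the cap. The cap is 34 x 34 mm square, its sides parallel to the foot's, with straight grippable sides from 24 to 71 mm above the foot's underside; grip it across two opposite sides. Axes as the stamp's.
- stamp_cap (a joint): How far the cap is pressed down on the foot frame: 0 = fully up (sprung), 0.010 = die meets the surface that the foot stands on, 0.014 = hard stop. The spring pushes back with 2.4 N at 0 and 0.3 N per mm more; from 10 mm on the sponge-rubber die adds 0.6 N plus 2 N per mm. So about 6 N in all when the die touches, about 11 N at 12 mm, about 15 N at the stop; beyond that it is rigid.
- stamp_die: Square red-brown sponge-rubber die, 15.5 x 15.5 mm, inside the foot frame, carried by the cap; origin on the stamp's axis at the level of the foot's underside (with cap up). 10 mm above the foot's underside when the cap is up, it comes down with the cap.
- die_face (a point): Centre of the underside of the die, on the stamp's axis; axes as the stamp's (z up).
- dock: Dark steel tray, 54 x 54 x 10 mm, fixed to the table, with a 42 x 42 mm pocket whose black floor is 4 mm above the table and whose rim is 10 mm above it; the stamp's foot stands in the pocket. Origin at the centre of the underside, z up. Its place and yaw vary.
- bill_board_a: Black leather-look board, 112 (x) x 166 (y) x 6 mm, fixed, with a steel clip at its +y end (up to 14 mm high) that holds the card with one empty box; a white paper bill peeps out beneath the card. Origin at the centre of its underside, z up. Place and yaw vary, and the two boards change places.
- card_open: The loyalty card to be stamped: kraft-brown, 74 (x) x 106 (y) x 1.2 mm, a dark brown band at the clip end (+y), six cream 26 mm boxes in two rows of three, five of them with a dark brown print (square border round a ring). Fixed on bill_board_a, never slides. Origin at the centre of its underside, axes as the board's; its top is 7.4 mm above the table.
- empty_box (a point): Centre of the one empty box (26 x 26 mm cream, dark outline), on the card's top surface, 14.5 mm to -x and 31 mm to -y of the card's origin; x and y along the box's sides, z up. The nearest part of the clip is over 60 mm away.
- card_full: The other loyalty card, all six boxes printed; same size and build, on the other, identical board. Must not be touched with the stamp. Origin as for card_open.
- water_glass: Clear waisted water glass, 62 mm across, 88 mm high, bystander. Origin at the centre of its underside.
- pen: Black ballpoint pen, 145 x 12 x 9 mm, lying between the two boards, bystander. Origin at the middle of its underside.
- salt: Glass salt shaker with a metal top, 44 mm across, 90 mm high, bystander. Origin at the centre of its underside.
Things that resemble listed ones, but are neither listed nor needed, are in the scene too. Leave any blue or orange look-alike of the stamp alone.

How it is judged (in metres and radians):
On the way:
1. the stamp is gripped and lifted clear of its dock (height (world z) of stamp above 0.018 m and contact force between the fingers and stamp above 2 N), for 0.2 s.
At the end, for the whole second after the job is handed in: Gripped stamp at rest, die on the card with over 0.8 N, whole stamp bearing under 20 N; die centre within 4.5 mm of the empty box's centre along and across the box, square to it within 7 degrees (any of the four ways), upright within 4 degrees (contact force between stamp_die and card_open above 0.8 N and contact force between stamp and card_open below 20 N and x of die_face in the frame of empty_box between -0.0045 and 0.0045 m and y of die_face in the frame of empty_box between -0.0045 and 0.0045 m and (angle between the x axis of stamp and the x axis of empty_box, either way round below 0.12 rad or angle between the x axis of stamp and the y axis of empty_box, either way round below 0.12 rad) and angle between stamp's own z axis and vertical below 0.07 rad and contact force between the fingers and stamp above 2 N and linear speed of stamp below 0.02 m/s); the arm keeps its last pose, push and grip.
It fails at once if the stamp is pressed on the card with more than 40 N (contact force between stamp and card_open above 40 N).
It fails at once if the die prints on the card away from the empty box (centre more than 7 mm off) (contact force between stamp_die and card_open above 0.5 N and horizontal distance between die_face and empty_box above 0.007 m).
It fails at once if the stamp touches the full card (contact force between stamp and card_full above 0.3 N).
It fails at once if the glass, the salt shaker or the pen is moved by more than 20 mm (distance of any of salt, water_glass, pen from where it was at the start of the episode above 0.02 m).
It also fails if it takes over 38 s, if anything falls off the work surface, if the arm or the gripper's body presses on something with over 40 N, if the wrist force passes 120 N, or if a joint passes its speed limit or range.

ROBOT

A 7-joint arm with a two-finger parallel gripper is mounted at the origin on a cart in front of the work surface, level with it; the furniture and walls round the work are solid. World frame = base frame: x ahead of the robot, y to its left, z up, the work surface at z = 0. Lengths are in mm, angles in degrees, forces in N, time in s.
With the tool pointing down it reaches from about 425 to 925 mm from the base axis. Payload 6.8 kg.
Tool frame: the origin (TCP) lies midway between the tips of the shut fingers; the grasp point (between the pads) lies env.hold_point_z behind it (env.hold_point_z is the distance from the TCP to the grasp point, in mm); z points along the fingers, y is the direction in which the jaws open and shut (so a half turn about z gives the same grasp; the last joint's range is limited). The gripper opens to 85 mm and grips with 20 to 120 N. Pads are 22 mm wide; open, the fingers measure 114 mm over their backs; the gripper's body (76 mm by 85 mm) begins 54 mm behind the grasp point. The pads swing forward as they close: fully open they stand 13 mm farther back than shut.
Start: joints at [-74.719, 27.33, 1.283, 89.118, -0.659, 63.558, -4.761], TCP at [247.106, 628.161, 231.308] pointing down, gripper open.
Joint ranges: [-169.35, 169.35], [-19.33, 120.38], [-80.79, 83.38], [13.8, 139.57], [-78.32, 258.32], [9.67, 109.79], [-169.56, 169.56]. Speed limits (degrees/s): [136.94, 136.94, 180, 180, 180, 180, 180].

INTERFACE

Orientations are given as a 3x3 rotation matrix whose columns are the frame's x, y, z axes.
In Python, from plant import env gives the robot as it stands. The module is installed in compiled form; this text tells all that it offers. Calls block until the motion is done:
- env.reach(position, orientation): joint-space move of the TCP to a pose.
- env.servo_line(position, attitude=None, rate=150, threshold=None): straight line of the TCP; attitude=None keeps the orientation; rate is the mean speed in mm/s. With threshold (N) it stops when the force on the tool has changed by that much, and returns True; else False.
- env.move_joints(angles): joint-space move.
- env.grip(opening, squeeze=None): finger opening in mm; squeeze is the grip in N (None keeps the last); returns when the fingers have stopped.
- env.pause(seconds).
- env.inverse_kinematics(position, orientation): joint angles nearest the present ones, or None.
- env.get_image(name): name is "scene" or "side" or "wrist"; returns a dict with "image" (420x560x3 uint8, blue, green, red), "depth" (420x560 float32, mm along the optical axis (not along the pixel's ray), 0 where there is no reading), "intrinsics" (3x3 intrinsics, pixels), "R" (3x3) and "t" (3): a world point X has camera coordinates R X + t. Camera axes: x right, y down, z forward; pixel columns grow to the right and rows downward; lengths in mm; the calibration is good to about 2 mm. The wrist camera is an equidistant fisheye: a pixel r from the principal point sees the ray r / f radians off the axis. A picture is of the moment at which its call begins.
A pose or a line that the arm cannot do raises env.IKError and nothing moves.
- env.close_job(): hands the job in, once; it reports no verdict.
Readings, each from a call of its own:
- env.get_time(): time.
- env.get_q(): joint angles.
- env.get_qvel(): joint speeds.
- env.get_tau(): joint torques, N m.
- env.get_tcp_pos(): TCP position.
- env.get_tool_rot(): TCP orientation.
- env.get_force(): force on the tool from outside, world axes, zero at the start.
- env.get_ft_torque(): the same for the moment, N m.
- env.get_grip_width(): finger opening in mm.
Only numpy, scipy, OpenCV 4.12 (cv2) and the standard library are available. Lean on these libraries where they do the work, as an engineer would, in place of code of your own. Each camera call takes 0.05 s, during which the arm holds its last target. There are 200 camera calls.

## Working session

There is one attempt and no reset: what is moved stays moved. The work goes in short steps, each a Python script; the robot and the scene stay as the last script left them, time stands still between calls to the robot, and variables do not carry over. Pictures are saved under pics/ and viewed, about 8 in all and at most 12, crops included, and the job is handed in when it is done.

```bash
mkdir -p pics && cat > h.py <<'E'
import numpy as np, cv2, pickle
from plant import env
def snap(n, f):
    d=env.get_image(n); cv2.imwrite(f'pics/{f}.png',d['image']); pickle.dump(d,open(f'pics/{f}.pkl','wb')); return d
def load(f): return pickle.load(open(f'pics/{f}.pkl','rb'))
def ray(d,u,v,fish=False):
    K=np.array(d['intrinsics']);x=(u-K[0,2])/K[0,0];y=(v-K[1,2])/K[1,1]
    if fish:
        r=np.hypot(x,y); s=np.sinc(r/np.pi); c=np.array([x*s,y*s,np.cos(r)])
    else: c=np.array([x,y,1.])
    R=np.array(d['R']);t=np.array(d['t']).ravel()
    return -R.T@t, R.T@c
def onz(d,u,v,z,fish=False):
    o,r=ray(d,u,v,fish); return o+r*(z-o[2])/r[2]
def proj(d,X,fish=False):
    K=np.array(d['intrinsics']);c=np.array(d['R'])@np.array(X,float)+np.array(d['t']).ravel()
    if fish:
        s=np.hypot(c[0],c[1]);th=np.arctan2(s,c[2]);p=c[:2]/max(s,1e-9)*th
    else: p=c[:2]/c[2]
    return np.array([K[0,0]*p[0]+K[0,2],K[1,1]*p[1]+K[1,2]])
def down(deg):  # tool z down, tool y at angle deg in world xy
    a=np.radians(deg); y=np.array([np.cos(a),np.sin(a),0]); z=np.array([0,0,-1.]); return np.column_stack([np.cross(y,z),y,z])
E
python3 - <<'E'
from h import *
for n in('scene','side','wrist'):
    d=snap(n,n+'0'); print(n,np.array(d['intrinsics']).round(1).tolist(),(-np.array(d['R']).T@np.array(d['t']).ravel()).round(0))
print(env.hold_point_z,env.get_time(),env.get_tool_rot().round(2) if hasattr(env.get_tool_rot(),'round') else env.get_tool_rot())
a=[load(n+'0')['image'] for n in('scene','side')]
cv2.imwrite('pics/ab.png',cv2.resize(np.hstack(a),(800,300)))
E
```

```text
scene [[472.5, 0.0, 280.4], [0.0, 472.5, 212.0], [0.0, 0.0, 1.0]] [ -66. -504.  838.]
side [[387.1, 0.0, 281.4], [0.0, 387.1, 210.7], [0.0, 0.0, 1.0]] [ 314. -590.  683.]
wrist [[325.2, 0.0, 279.1], [0.0, 325.2, 210.1], [0.0, 0.0, 1.0]] [184. 652. 373.]
18.700000000000003 0.15 [[-0.93  0.37 -0.  ]
 [ 0.37  0.93 -0.  ]
 [-0.   -0.   -1.  ]]
```

View pics/scene0.png

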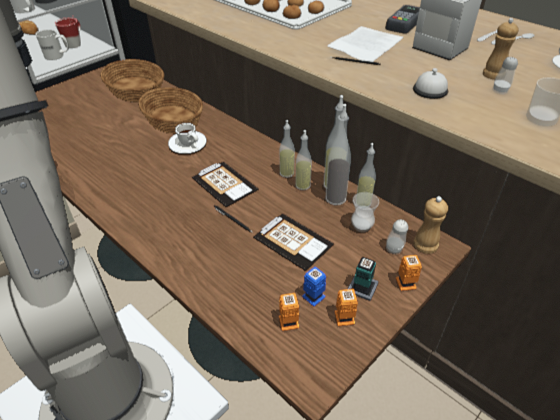

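View pics/side0.png

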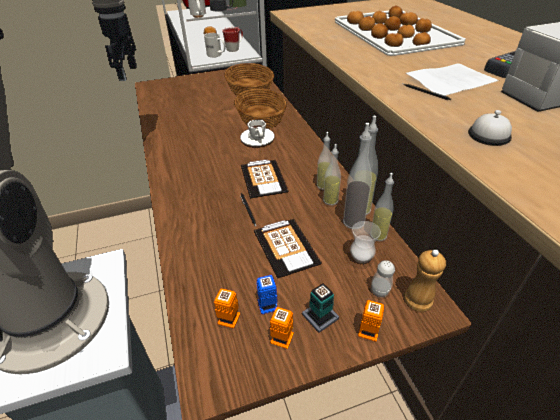

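The teal-capped stamp in the dark dock is at scene (366,272) / side (321,302). The look-alikes are blue at side (267,292) and orange at (227,305), (281,326) and (372,318); only the teal one fits. The boards are at side (286,243) and (265,178). Next is one enlarged crop to confirm these.

```bash
python3 - <<'E'
from h import *
s=load('side0');c=load('scene0')
def crop(d,x,y,w,W): return cv2.resize(d['image'][y-w:y+w,x-w:x+w],(W,W),interpolation=cv2.INTER_CUBIC)
r1=np.hstack([crop(s,265,178,30,266),crop(s,288,246,34,266),crop(s,321,304,30,266)])
r2=np.hstack([crop(c,225,182,34,266),crop(c,292,240,40,266),crop(c,366,276,30,266)])
cv2.imwrite('pics/crop1.png',np.vstack([r1,r2]))
for n,d,p in(('s',s,(321,292)),('c',c,(367,263))):
    print(n,'top z=83',onz(d,*p,83).round(0))
for n,d,ps in(('s',s,[(265,178),(286,243)]),('c',c,[(225,180),(290,238)])):
    for p in ps: print(n,p,onz(d,*p,7.4).round(0))
# teal mask
for n,d in(('s',s),('c',c)):
    hsv=cv2.cvtColor(d['image'],cv2.COLOR_BGR2HSV);m=cv2.inRange(hsv,(78,60,25),(100,255,200))
    k,l,st,ce=cv2.connectedComponentsWithStats(m)
    for i in range(1,k):
        if st[i,4]>40: print(n,st[i],ce[i].round(1))
E
```

```text
s top z=83 [ 523. -183.   83.]
c top z=83 [ 526. -184.   83.]
s (265, 178) [559. 302.   7.]
s (286, 243) [528.  31.   7.]
c (225, 180) [561. 314.   7.]
c (290, 238) [521.  32.   7.]
s [310 292  24  27 352] [321. 305.]
c [354 262  22  26 311] [363.7 276.3]
```

View pics/crop1.png

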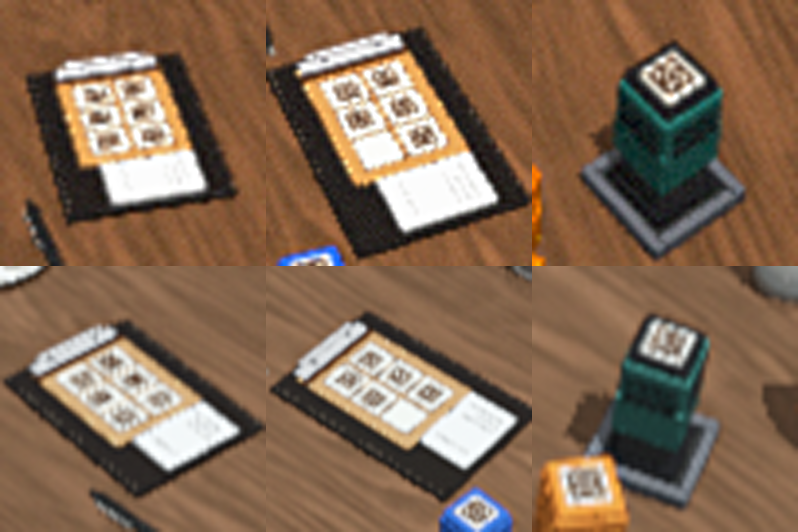

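The empty box is on the near board, at about side (283,250), so that is card_open. The far card is full, and the teal stamp stands in its dock. Next are the near wrist views.

```bash
python3 - <<'E'
from h import *
s=load('side0');c=load('scene0')
print('box',onz(s,283,250,7.4).round(0),onz(c,252+80*(404-266)/266,200+80*(415-266)/266,7.4).round(0))
for p in[(267,280),(227,294),(281,314),(373,305)]: print('dist top',onz(s,*p,79).round(0))
R=down(0)  # tool x = y x z
print(R)
b=onz(s,283,250,7.4); off=67*R[:,0]
env.reach([b[0]-off[0],b[1]-off[1],260],R); snap('wrist','w_card')
env.reach([524-off[0],-184-off[1],260],R); snap('wrist','w_stamp')
print(env.get_time(),env.get_tcp_pos())
cv2.imwrite('pics/ww.png',np.hstack([load(n)['image'][:,100:500] for n in('w_card','w_stamp')]))
E
```

```text
box [514.  11.   7.] [511.  10.   7.]
dist top [ 436. -118.   79.]
dist top [ 354. -124.   79.]
dist top [ 437. -201.   79.]
dist top [ 603. -240.   79.]
[[-0.  1.  0.]
 [ 1.  0.  0.]
 [ 0.  0. -1.]]
3.65 [ 524.66582711 -249.0353154   259.6511447 ]
```

View pics/ww.png

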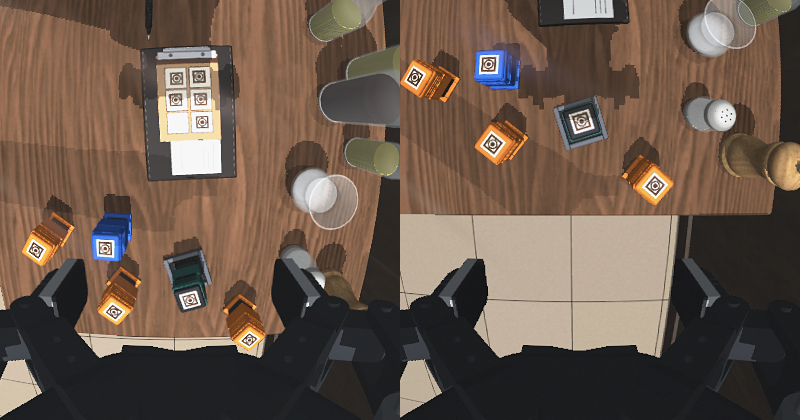

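The wrist views show the card's empty box at w_card (277,121), bottom-left with the clip up in the image. The teal stamp's label is at w_stamp (281,122), with neighbours about 90 mm or more away. Now I measure both by contour.

```bash
cat > meas.py <<'E'
from h import *
def quads(d,roi,z,lo,hi,fish=True,amin=60,show=None):
    x0,y0,x1,y1=roi; im=cv2.resize(d['image'][y0:y1,x0:x1],None,fx=4,fy=4,interpolation=cv2.INTER_CUBIC)
    m=cv2.inRange(cv2.cvtColor(im,cv2.COLOR_BGR2HSV),lo,hi); out=[]
    if show: cv2.imwrite(show,np.hstack([im,cv2.cvtColor(m,cv2.COLOR_GRAY2BGR)]))
    for c in cv2.findContours(m,cv2.RETR_EXTERNAL,cv2.CHAIN_APPROX_NONE)[0]:
        if cv2.contourArea(c)<amin*16: continue
        p=(c[:,0]+.5)/4-.5+[x0,y0]
        w=np.array([onz(d,u,v,z,fish)[:2] for u,v in p],np.float32)
        o=w.mean(0); (cx,cy),s,a=cv2.minAreaRect(w-o)
        out.append((np.array([cx,cy])+o,np.array(s),a,p.mean(0)))
    return out
E
python3 - <<'E'
from meas import *
d=load('w_card')
for q in quads(d,(255,60,320,140),7.4,(0,0,165),(179,75,255),show='pics/m1.png'): print([np.round(x,1).tolist() for x in q])
d=load('w_stamp');print()
for q in quads(d,(250,90,315,155),83,(0,0,150),(179,90,255),amin=30,show='pics/m2.png'): print([np.round(x,1).tolist() for x in q])
for q in quads(d,(250,85,315,160),10,(90,20,60),(125,120,200),amin=20,show='pics/m3.png'): print('dock',[np.round(x,1).tolist() for x in q])
for n in('w_card','w_stamp'):
    d=load(n);p=(277,121) if n=='w_card' else(281,122);print(d['depth'][p[1]-2:p[1]+3,p[0]].round(1), onz(d,*p,7.4).round(1))
    R=np.array(d['R']);o,r=ray(d,*p,True);print((o+r*d['depth'][p[1],p[0]]/(R@r)[2]).round(1))
a=cv2.imread('pics/m1.png');b=cv2.imread('pics/m2.png');h=max(a.shape[0],b.shape[0])
cv2.imwrite('pics/mm.png',cv2.resize(np.vstack([np.pad(x,((0,0),(0,600-x.shape[1]),(0,0))) for x in(a,b)]),None,fx=.95,fy=.95))
E
```

```text
[[510.7, 12.7], [27.4, 27.4], 0.2, [277.7, 122.4]]
[[539.6, 14.0], [27.5, 26.7], 2.0, [301.4, 121.6]]
[[498.5, 4.6], [28.9, 48.6], 40.1, [267.6, 127.0]]
[[509.5, 40.5], [26.5, 26.2], 2.7, [276.6, 99.9]]
[[538.4, 41.8], [27.0, 26.1], 1.1, [300.6, 99.2]]
[[508.1, 68.0], [26.4, 25.7], 1.8, [275.4, 78.1]]
[[537.3, 69.3], [25.5, 25.5], 1.6, [299.8, 76.8]]

[[525.1, -180.9], [20.8, 20.6], 16.6, [281.1, 121.3]]
dock [[524.4, -182.3], [53.3, 53.2], 16.9, [280.8, 121.5]]
[378.9 379.2 380.7 382.4 379.7] [510.2  12.1   7.4]
[510.1  14.7   7.5]
[307.5 306.  308.1 307.7 307.7] [ 525.2 -184.     7.4]
[ 524.9 -181.7   83. ]
```

View pics/mm.png

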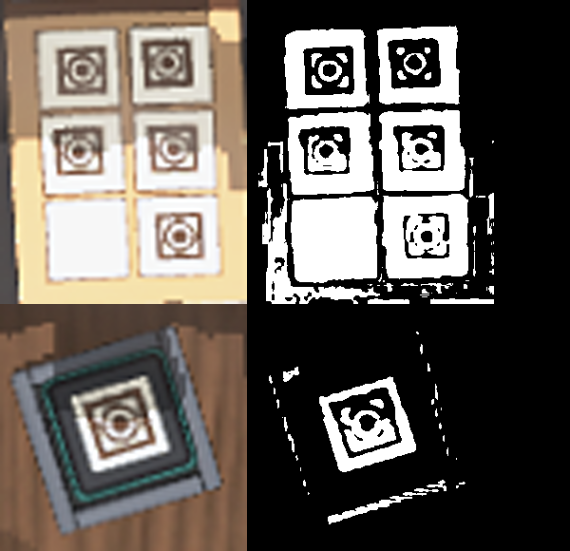

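The box is at (510.7, 12.7) with yaw 2.65°, and the grid pitch agrees (29 mm by 27.7 mm). The stamp is at about (524.9, -181.6) with yaw 16.7°, top at z = 83, and the dock measures 53 mm. All of these match the given sizes. I'll grip with the jaws along 106.7° or -73.3°, which clears the neighbours.

```bash
python3 - <<'E'
from h import *
for a in(-73.3,106.7):
  for p,b in(((524.9,-181.6,180),a),((524.9,-181.6,41),a),((510.7,12.7,120),a-14.05),((510.7,12.7,30),a-14.05)):
    q=env.inverse_kinematics(list(p),down(b)); print(a,p,None if q is None else np.round(q,0))
a=-73.3
try: env.reach([524.9,-181.6,180],down(a))
except env.IKError:
    a=106.7; env.reach([524.9,-181.6,180],down(a))
env.grip(65,30)
print('hit',env.servo_line([524.9,-181.6,42],rate=120,threshold=8))
print(a,env.get_tcp_pos(),env.get_grip_width(),env.get_force(),env.get_time())
snap('side','s_pre');d=snap('scene','c_pre')
cv2.imwrite('pics/pre.png',np.hstack([cv2.resize(load('s_pre')['image'][220:370,240:400],(400,375)),cv2.resize(d['image'][180:330,290:450],(400,375))]))
E
```

```text
-73.3 (524.9, -181.6, 180) [-32.  31.  61. 111. -33.  57. -29.]
-73.3 (524.9, -181.6, 41) [-23.  41.  49. 116. -46.  44. -19.]
-73.3 (510.7, 12.7, 120) [-53.  33.  60. 120. -38.  49. -58.]
-73.3 (510.7, 12.7, 30) [-46.  41.  50. 122. -50.  41. -49.]
106.7 (524.9, -181.6, 180) [ -4.  20.  20. 110.  -9.  52. 128.]
106.7 (524.9, -181.6, 41) [  1.  32.  14. 114. -13.  35. 131.]
106.7 (510.7, 12.7, 120) [-26.  21.  22. 118. -12.  42.  96.]
106.7 (510.7, 12.7, 30) [-22.  30.  17. 121. -17.  31. 100.]
hit False
-73.3 [ 525.40426004 -181.8298362    42.63561167] 64.73677067127167 [-0.35666684  0.64369218 -0.11110934] 6.35
```

View pics/pre.png

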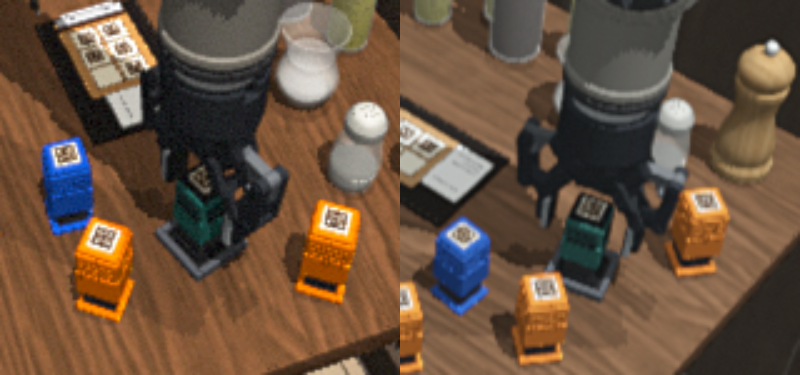

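The fingers straddle the teal cap and nothing is touched. Next I grip, lift and check.

```bash
python3 - <<'E'
from h import *
env.grip(20,40); print('w',env.get_grip_width(),env.get_force().round(2),env.get_tcp_pos().round(1))
env.servo_line([524.9,-181.6,130],rate=80); env.pause(.3)
print('w',env.get_grip_width(),env.get_force().round(2),env.get_tcp_pos().round(1))
env.servo_line([510.7,12.7,130],attitude=down(-73.3-14.05),rate=150); env.pause(.3)
print('w',env.get_grip_width(),env.get_force().round(2),env.get_tcp_pos().round(1),env.get_time())
env.servo_line([510.7,12.7,65],rate=80); env.pause(.3)
print('w',env.get_grip_width(),env.get_force().round(2),env.get_tcp_pos().round(1),env.get_time())
for n in('scene','side','wrist'): snap(n,n+'1')
a=load('side1')['image'][180:300,220:380];b=load('scene1')['image'][170:290,210:370]
cv2.imwrite('pics/hold.png',np.vstack([np.hstack([cv2.resize(a,(400,300),interpolation=2),cv2.resize(b,(400,300),interpolation=2)]),np.pad(cv2.resize(load('wrist1')['image'],(400,300)),((0,0),(0,400),(0,0)))]))
E
```

```text
w 33.47599441809486 [-0.23  0.36  1.96] [ 525.1 -181.5   42.2]
w 33.59250481743575 [-0.01  1.03 -1.73] [ 524.8 -181.6  129.8]
w 33.347531358909926 [ 0.37  0.77 -1.99] [510.7  12.3 130. ] 10.125
w 33.335938539273265 [ 0.34 -0.8  -0.11] [510.9  12.8  65.3] 11.3833
```

View pics/hold.png

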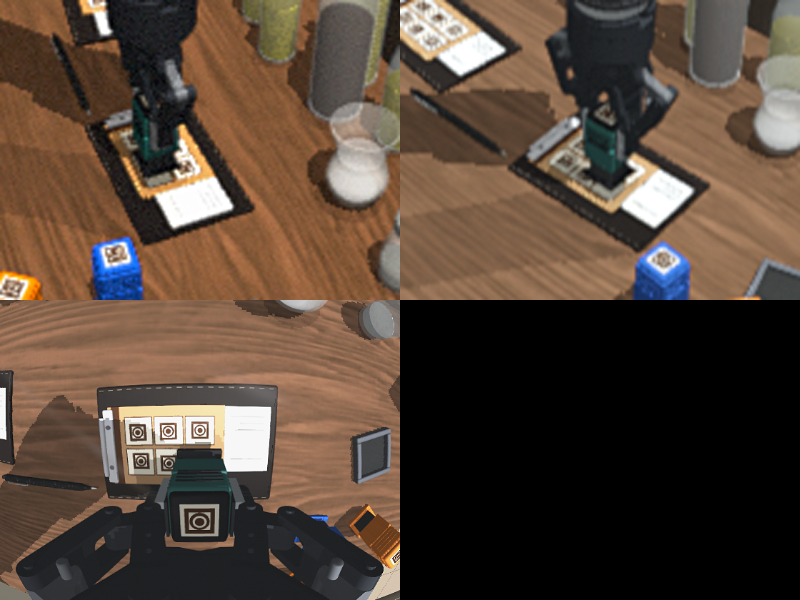

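The stamp hangs upright in the grip over the empty box, and the wrist view shows its label and the card's other boxes. I measure both in that one image (label at about wrist (279,307)).

```bash
python3 - <<'E'
from meas import *
d=load('wrist1'); f=560/400
# label: z top 
for q in quads(d,(235,270,325,340),106.1,(0,0,110),(179,80,255),amin=300,show='pics/m4.png'): print('label',[np.round(x,1).tolist() for x in q])
for q in quads(d,(165,155,310,245),7.4,(0,0,150),(179,75,255),amin=150,show='pics/m5.png'): print('box',[np.round(x,1).tolist() for x in q])
u,v=279,307;R=np.array(d['R']);o,r=ray(d,u,v,True);D=np.median(d['depth'][v-3:v+4,u-3:u+4]);print('top depth pt',(o+r*D/(R@r)[2]).round(1))
for n in('side1','scene1'):
    e=load(n); print(n,'foot px expected',[proj(e,[510.7+x,12.7+y,27]).round(0).tolist() for x,y in((0,0),(-18,-18),(18,-18))])
a=cv2.imread('pics/m4.png');b=cv2.imread('pics/m5.png');w=max(a.shape[1],b.shape[1])
cv2.imwrite('pics/m45.png',cv2.resize(np.vstack([np.pad(x,((0,0),(0,w-x.shape[1]),(0,0))) for x in(a,b)]),(800,443)))
E
```

```text
label [[511.2, 13.1], [20.0, 20.0], 3.0, [278.9, 307.5]]
box [[509.3, 43.2], [24.3, 19.6], 2.5, [229.1, 224.6]]
box [[507.9, 67.9], [24.7, 25.0], 3.1, [196.5, 225.8]]
box [[537.1, 69.3], [25.2, 25.3], 2.8, [193.7, 182.7]]
box [[538.6, 41.9], [25.1, 25.7], 2.5, [235.8, 182.1]]
box [[539.7, 14.3], [25.3, 25.8], 2.6, [279.3, 181.7]]
box [[547.0, 11.8], [20.8, 32.3], 2.7, [290.6, 164.5]]
top depth pt [512.5  13.1 106.8]
side1 foot px expected [[281.0, 244.0], [277.0, 251.0], [291.0, 247.0]]
scene1 foot px expected [[293.0, 239.0], [293.0, 246.0], [304.0, 238.0]]
```

View pics/m45.png

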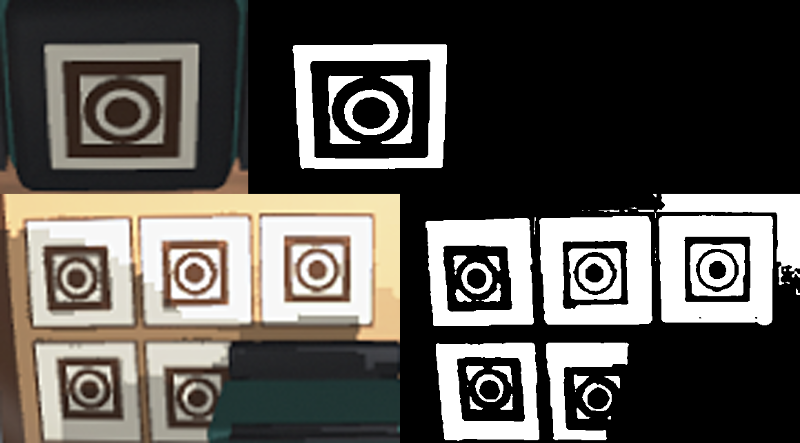

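The boxes agree to within 0.3 mm from the turned viewpoint. The stamp label is 0.6 mm from the box centre and 0.4° off square. Next I lower in small steps while watching the force; I expect the foot to touch at TCP z ≈ 45.6 and the die at ≈ 35.6.

```bash
python3 - <<'E'
from h import *
x,y=510.4,12.4
env.servo_line([x,y,50],rate=40); env.pause(.4)
f0=np.mean([env.get_force()[2] for _ in range(5)]); print('f0',f0,env.get_tcp_pos().round(2),env.get_time())
z=48
while z>34.6:
    env.servo_line([x,y,z],rate=15); env.pause(.15)
    f=env.get_force()[2]-f0; print(z,env.get_tcp_pos().round(2),round(f,2),round(env.get_time(),1))
    if f>7.3: break
    z-= 2 if z>40 else (1 if z>37 else .5)
snap('wrist','w3')
E
```

```text
f0 -1.1643799110454225 [510.46  12.43  50.09] 12.4583
48 [510.4   12.37  48.  ] -0.08 12.9
46 [510.33  12.4   45.96] 0.22 13.3
44 [510.4   12.39  44.09] 3.25 13.8
42 [510.4   12.41  42.01] 4.07 14.2
40 [510.42  12.43  40.02] 5.39 14.6
39 [510.39  12.39  39.01] 4.84 15.0
38 [510.4   12.44  38.01] 6.09 15.4
37 [510.4   12.37  37.  ] 5.43 15.8
36.5 [510.38  12.4   36.49] 5.77 16.2
36.0 [510.38  12.39  35.99] 5.92 16.6
35.5 [510.41  12.39  35.59] 6.64 17.0
35.0 [510.39  12.41  35.13] 7.8 17.4
```

The foot touched near z = 45.5 and the die near z = 35.5, as predicted. I press slightly further to get a margin over 0.8 N on the die, staying far below 20 N.

```bash
python3 - <<'E'
from meas import *
env.servo_line([510.4,12.4,34.4],rate=10); env.pause(.6)
F=[]
for _ in range(10): F.append(env.get_force()[2]+1.16); env.pause(.1)
print(np.mean(F),np.std(F),env.get_tcp_pos().round(2),env.get_tool_rot().round(4).tolist(),env.get_grip_width(),env.get_qvel().round(3),env.get_time())
d=snap('wrist','w4')
zt=7.4+79-11
cy=proj(d,[511,12.8,zt],True); print(cy)
u,v=cy.astype(int)
for q in quads(d,(u-45,v-37,u+45,v+35),zt,(0,0,110),(179,80,255),amin=300): print('label',[np.round(x,1).tolist() for x in q])
D=np.median(d['depth'][v-2:v+3,u-2:u+3]);R=np.array(d['R']);o,r=ray(d,u,v,True);print('top',(o+r*D/(R@r)[2]).round(1))
for n in('side','scene'): snap(n,n+'4')
a=load('side4')['image'][195:285,220:340];b=load('scene4')['image'][190:280,230:350]
cv2.imwrite('pics/fin.png',np.hstack([cv2.resize(a,(400,300),interpolation=2),cv2.resize(b,(400,300),interpolation=2)]))
E
```

```text
9.594444282532125 0.43960890495312044 [510.43  12.38  34.63] [[0.9989, 0.0461, 0.0001], [0.0461, -0.9989, 0.0003], [0.0001, -0.0003, -1.0]] 33.53612797674329 [-0.082 -0.021 -0.022  0.005  0.034 -0.008  0.065] 19.325
[278.50196758 308.33273643]
label [[510.6, 12.7], [19.9, 20.0], 3.0, [278.9, 307.5]]
top [511.6  13.   76.2]
```

View pics/fin.png

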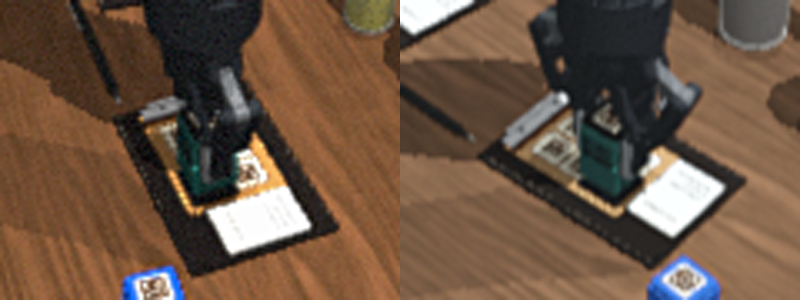

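The stamp stands upright on the empty box. Total force is 9.6 ± 0.4 N, the label is at (510.6, 12.7) against the box at (510.7, 12.7), and nothing slipped in the grip. I'm handing in.

```bash
python3 -c "
from plant import env
env.close_job(); print(env.get_time())"
```

```text
the job is handed in; nothing more can be done
the job is handed in; nothing more can be done
```

I lifted the teal stamp from its dock, stood it square over the empty box on the near card, and pressed it down. I handed the job in at about 19.5 s with the stamp still gripped and pressed.

**Last checks:**
- **Position:** the stamp's label was within about 0.1 mm of the box centre, and about 0.3° off square. The depth reading put the stamp's top about 1 mm further along x, still well inside the 4.5 mm limit.
- **Upright:** the tool was vertical to within about 0.02°. I checked the stamp's own tilt only by eye in the side and scene views.
- **Force:** total press was 9.6 ± 0.4 N, against a limit of 20 N. I estimate 2–3 N of that is on the die, from the force curve; it was not measured directly.
- **Grip:** the label did not move in the wrist picture between holding and pressing, so the stamp did not slip in the fingers.

No check failed. I did not re-measure the glass, salt shaker and pen afterwards; the arm's path stayed away from them.

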